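Knock the stuck brass blank out of its die

ROBOT

A 7-joint arm with a two-finger parallel gripper is mounted at the origin on a cart in front of the work surface, level with it; the furniture and walls round the work are solid. World frame = base frame: x ahead of the robot, y to its left, z up, the work surface at z = 0. Lengths are in mm, angles in rad, forces in N, time in s.
With the tool pointing down it reaches from about 425 to 925 mm from the base axis. Payload 6.8 kg.
Tool frame: the origin (TCP) lies at the very end of the fingers, on their centre line; the grasp point (between the pads) lies 19 mm behind it (manip.grip_point_offset is the distance from the TCP to the grasp point, in mm); x points along the fingers, z is the direction in which the jaws open and shut, and the axes are right-handed (so a half turn about x gives the same grasp; the last joint's range is limited). The gripper opens to 88 mm and grips with 3 to 60 N. Pads are 20 mm wide; open, the fingers measure 115 mm over their backs; the gripper's body (75 mm by 178 mm) begins 61 mm behind the grasp point.
Start: joints at [-1.429, 0.477, 0.022, 1.555, -0.011, 1.109, -0.083], TCP at [166.862, 654.068, 222.664] pointing down, gripper open.
Joint ranges: [-2.96, 2.96], [-0.34, 2.1], [-1.41, 1.46], [0.24, 2.44], [-1.37, 4.51], [0.17, 1.92], [-2.96, 2.96]. Speed limits (rad/s): [2.39, 2.39, 3.14, 3.14, 3.14, 3.14, 3.14].

INTERFACE

Orientations are given as a unit quaternion [x, y, z, w].
In Python, from bench import manip gives the robot as it stands. The module is installed in compiled form; this text tells all that it offers.
- The arm moves only by the shell command python3 -m inch 'ROWS' [FORCE]. ROWS is JSON, a list that holds one entry, the list of rows, each a list of 7 numbers: the shift along the tool's x, y, z normalised to -1 to 1, where 1 is 0.04 m, then the turn, a rotation vector about the tool's x, y, z normalised to -1 to 1, where 1 is 5 degrees, then the gripper command: -1 is fully open, 1 is shut, values between are in proportion. A call has 1 to 12 rows; each row shifts and turns the commanded pose from where the row before left it, along the tool's axes as they then stand; what a row does not reach is not made up. A row lasts 1/10 s, in which the tool goes at most 50 mm and 8.59 degrees, less where a joint would pass 70% of its speed; a pose out of reach is approached as far as the arm can. A call with a number of a shift or a turn outside -1 to 1 is refused whole. A call with a gripper value outside its range is refused whole. The fingers move at their own pace and stop on an object; FORCE is the grip in N (left out, the last holds). Time passes only in rows, so rows that do not move let the fingers close. It gives the time, the measured TCP pose, the force and the opening at its end, in the units of the state.
- manip.sense(): the state, without advancing time (a new reading comes with each control period).
- manip.snapshot(name): name is "side" or "top" or "wrist"; returns the picture (480x640x3 uint8, red, green, blue); there is no depth.
- manip.calibration(name): a dict with "mtx" (3x3 intrinsics, pixels), "distortion" ([k1, k2, p1, p2, k3] as OpenCV has them; the pictures are not rectified), "pose" (4x4, takes a point from camera to world coordinates). Camera axes: x right, y down, z forward; pixel columns grow to the right and rows downward; lengths in mm; the calibration is good to about 2 mm. A picture is of the moment at which its call begins: read the wrist's pose just before it. calibration takes no time and is no camera call; for the wrist camera it gives the pose at the moment of the call.
- manip.finish_job(): hands the job in, once; it reports no verdict.
The state is a dict: "time_s": time; "q": joint angles; "qvel": joint speeds; "joint_efforts": joint torques, N m; "tool_pos": TCP position; "orientation": TCP orientation; "wrist_force": force on the tool from outside, world axes, zero at the start; "moment": the same for the moment, N m; "width": finger opening in mm.
Only numpy, scipy, OpenCV 4.12 (cv2) and the standard library are available. Lean on these libraries where they do the work, as an engineer would, in place of code of your own. Each camera call takes 0.05 s, during which the arm holds its last target. There are 200 camera calls.

TASK

A brass blank is stuck in one of the two raised steel dies; you can see it through the access hole in the top plate, while the other die is empty. Take the knock-out punch from its wooden block and push it straight down through the access hole of that die until the blank drops into the catch tray below and the punch's flange sits home on the plate. Leave the punch standing there and let go of it.

Things in the scene. Friction and masses are not known exactly. Their poses are not given: they have to be found in the camera images.
- punch_grip (a point): Centre of the grip of the knock-out punch, which stands upright (z up along it, 180 g): a dark ribbed steel round grip, 22 mm diameter and 44 mm high (22 mm above and below this point); under it a round flange 44 mm diameter, 5 mm thick, its underside 27 mm below this point; under that the shank.
- punch_tip (a point): Lower end of the punch, on its axis, 69 mm below the grip's centre. The steel shank is 14 mm diameter and 42 mm long, tapering to 8 mm in the last 6 mm.
- holder: Fixed upright wooden block 60 x 60 x 80 mm high, origin at the centre of its underside. The punch's shank stands loosely in a hole 19 mm wide in its top, the flange resting on top.
- die_full_hole (a point): Centre of the access hole, in the top face (86 mm above the table) of the die that holds the stuck blank; z up. The hole is 27 mm wide, chamfered 3 mm, and runs 8 mm down into a 40 mm wide pocket, open below. Four small spring nibs there hold the blank: about 5 to 15 N pushes it past them, and after 15 to 20 mm it drops.
- die_full: The die with the blank: fixed steel stand, 96 x 96 mm, origin at the centre of its underside: catch tray (floor 4 mm, rim 14 mm above the table), four corner posts with low 3 mm screw heads on top, plate from 54 to 86 mm height. With the punch's flange on the plate, the punch tip is 42 mm below the plate's top.
- die_empty_hole (a point): Centre of the access hole of the other die, which is identical but empty.
- blank_center (a point): Centre of the brass blank, a solid round disc 36 mm diameter and 18 mm high with chamfered edges, axis upright. Stuck in the pocket of the one die, its top face about 10 mm below the die's top face; it shows through the access hole.

How it is judged (in metres and radians):
On the way, in this order (a step that is already met when the one before it is completed fails the run):
1. the punch has been lifted clear of its block (height (world z) of punch_grip above 0.152 m), for 0.1 s.
2. the blank has dropped out of the die (height (world z) of blank_center below 0.045 m), for 0.1 s.
At the end, for the whole second after the job is handed in: The blank lies at rest in the catch tray of its die (centre below 35 mm height, within 50 mm of the hole's axis). The punch stands in the access hole of that die, upright within 10 degrees, within 15 mm of the hole's axis, its flange on the plate (at most 6 mm off it), released and at rest (horizontal distance between blank_center and die_full_hole below 0.05 m and height (world z) of blank_center below 0.035 m and linear speed of each of blank, punch below 0.02 m/s and horizontal distance between punch_grip and die_full_hole below 0.015 m and z of punch_grip in the frame of die_full_hole between 0.02 and 0.033 m and angle between punch_grip's own z axis and vertical below 0.17 rad); the robot touches nothing.
It also fails if it takes over 48 s, if anything falls off the work surface, if the arm or the gripper's body presses on something with over 40 N, if the wrist force passes 120 N, or if a joint passes its speed limit or range.

## Working session

There is one attempt and no reset: what is moved stays moved. The work goes in short steps, Python scripts to look and compute and a shell command to move; the robot and the scene stay as the last step left them, time stands still between calls to the robot, and variables do not carry over. Pictures are saved under pics/ and viewed, about 8 in all and at most 12, crops included, and the job is handed in when it is done.

```bash
mkdir -p pics
python3 - <<'E'
from bench import manip
import cv2,numpy as np
s=manip.sense();print({k:np.round(v,3).tolist() for k,v in s.items()})
for n in("top","side"):
    c=manip.calibration(n);print(n,np.round(c["mtx"],1).tolist(),np.round(c["pose"],3).tolist())
    cv2.imwrite(f"pics/{n}0.png",cv2.cvtColor(manip.snapshot(n),cv2.COLOR_RGB2BGR))
E
```

```text
{'time_s': 0.0, 'q': [-1.429, 0.478, 0.022, 1.556, -0.012, 1.109, -0.083], 'qvel': [0.0, 0.0, 0.0, -0.001, -0.0, 0.001, 0.001], 'joint_efforts': [0.001, -58.284, 1.535, -27.261, -0.054, 0.017, 0.0], 'tool_pos': [166.765, 653.475, 221.726], 'orientation': [-0.434, 0.559, 0.433, 0.558], 'wrist_force': [-0.46, -0.568, -1.181], 'moment': [0.027, 0.005, -0.037], 'width': 87.817}
top [[531.0, 0.0, 321.8], [0.0, 531.0, 231.7], [0.0, 0.0, 1.0]] [[-0.001, -0.99, 0.14, 408.767], [-1.0, -0.002, -0.023, 49.898], [0.023, -0.14, -0.99, 930.433], [0.0, 0.0, 0.0, 1.0]]
side [[518.1, 0.0, 319.6], [0.0, 518.1, 236.5], [0.0, 0.0, 1.0]] [[0.983, -0.115, 0.141, 419.373], [-0.182, -0.641, 0.745, -707.812], [0.004, -0.759, -0.652, 712.91], [0.0, 0.0, 0.0, 1.0]]
```

View pics/top0.png

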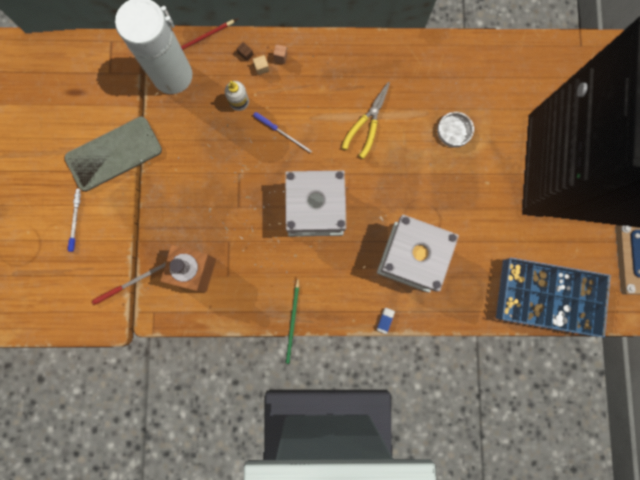

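View pics/side0.png

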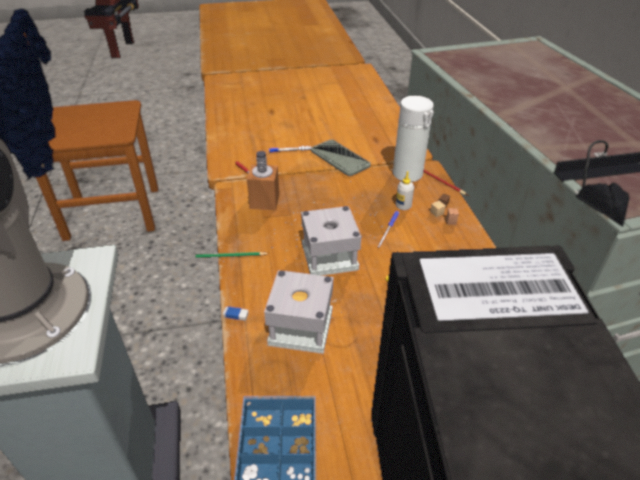

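The top view shows the die with the brass blank at about (421,254), the empty die at (317,199), and the punch in its block at about (180,266). In the side view the full die's hole is at about (301,296) and the punch at about (262,160). I'll enlarge these spots next.

Run:
```python
import cv2,numpy as np
t=cv2.imread("pics/top0.png");s=cv2.imread("pics/side0.png")
def crop(i,u,v,w=66,h=50):return cv2.resize(i[v-h//2:v+h//2,u-w//2:u+w//2],(396,300),interpolation=cv2.INTER_CUBIC)
im=np.vstack([np.hstack([crop(t,421,254),crop(t,182,266)]),np.hstack([crop(s,301,296),crop(s,262,170)])])
cv2.imwrite("pics/crop.png",im)
```

```text
(no output)
```

View pics/crop.png

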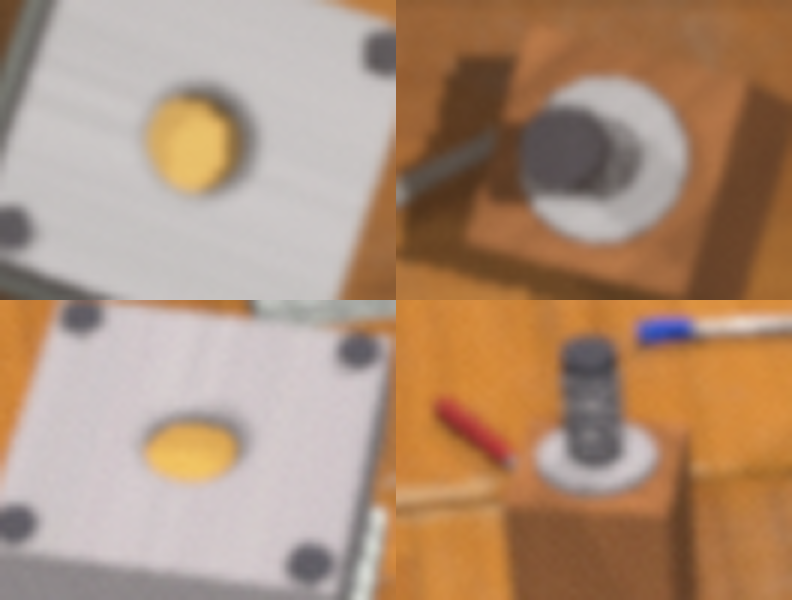

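The crop shows, in full-image pixels:

| Point | Top | Side |
|---|---|---|
| Full die hole rim | (421.3, 252.3) | (300.5, 295.5) |
| Punch flange | (183.7, 267.3) | (262.5, 171.2) |
| Grip top | (177.2, 265.2) | (261.3, 154.2) |

```bash
cat > h.py <<'E'
from bench import manip
import cv2,numpy as np
from scipy.spatial.transform import Rotation as R
def atz(c,uv,z):
    p=cv2.undistortPoints(np.array([[uv]],float),c["mtx"],np.array(c["distortion"],float))[0,0]
    P=np.array(c["pose"]);d=P[:3,:3]@[p[0],p[1],1];o=P[:3,3]
    return o+d*(z-o[2])/d[2]
def pix(c,pt):
    P=np.linalg.inv(np.array(c["pose"]));return cv2.projectPoints(np.array([pt],float),cv2.Rodrigues(P[:3,:3])[0],P[:3,3],c["mtx"],np.array(c["distortion"],float))[0].ravel()
def st():
    s=manip.sense();r=R.from_quat(s["orientation"]).as_matrix()
    print(round(s["time_s"],2),"tcp",np.round(s["tool_pos"],1),"F",np.round(s["wrist_force"],1),"w",round(s["width"],1));return s,r
E
python3 - <<'E'
from h import *
T=manip.calibration("top");S=manip.calibration("side")
for n,z,a,b in(("hole",86,(421.3,252.3),(300.5,295.5)),("flange",85,(183.7,267.3),(262.5,171.2)),("griptop",129,(177.2,265.2),(261.3,154.2)),("empty",86,(317,199.5),(331,225))):
    print(n,atz(T,a,z).round(1),atz(S,b,z).round(1))
s,r=st();print(r.round(3).tolist())
c=manip.calibration("wrist");print(np.round(c["pose"],3).tolist())
E
```

```text
hole [ 495.2 -129.1   86. ] [ 496.8 -131.1   86. ]
flange [471. 249.  85.] [472.  247.5  85. ]
griptop [470.9 248.4 129. ] [472.3 245.9 129. ]
empty [580.9  38.2  86. ] [582.2  38.7  86. ]
0.1 tcp [166.7 653.5 221.8] F [-0.7  0.5 -0.7] w 87.7
[[-0.0, -0.969, 0.247], [-0.002, 0.247, 0.969], [-1.0, -0.0, -0.002]]
[[0.247, 0.935, 0.254, 97.403], [0.969, -0.238, -0.066, 671.983], [-0.001, 0.263, -0.965, 383.6], [0.0, 0.0, 0.0, 1.0]]
```

Both cameras agree to about 2 mm: punch at (471.5, 248), full hole at (496, -130). Now I'll move over the punch.

```bash
python3 -m inch '[[[0,-0.82,-0.66,0,0,0,-1],[0,-0.82,-0.66,0,0,0,-1],[0,-0.82,-0.66,0,0,0,-1],[0,-0.82,-0.66,0,0,0,-1],[0,-0.82,-0.66,0,0,0,-1],[0,-0.82,-0.66,0,0,0,-1],[0,-0.82,-0.66,0,0,0,-1],[0,-0.82,-0.66,0,0,0,-1],[0,-0.82,-0.66,0,0,0,-1],[0,-0.82,-0.66,0,0,0,-1],[0,-0.82,-0.66,0,0,0,-1],[0,0,0,0,0,0,-1]]]'
python3 - <<'E'
from h import *
s,r=st();print(s["q"],r.round(3).tolist())
c=manip.calibration("wrist");im=manip.snapshot("wrist")
cv2.imwrite("pics/w1.png",cv2.cvtColor(im,cv2.COLOR_RGB2BGR))
print(pix(c,[471.6,247.8,85]),pix(c,[471.6,247.2,129]))
d=r.T@(np.array([471.6,247.5,221])-s["tool_pos"]);print(d/40)
E
```

```text
time_s: 1.3
tool_pos: [448.1, 277.4, 222.6]
orientation: [-0.432, 0.561, 0.43, 0.56]
wrist_force: [-0.2, 0.9, -0.1]
width: 88.0
1.3 tcp [448.1 277.4 222.6] F [-0.2  0.9 -0.1] w 88.0
[-0.84653585  0.23319269  0.20262958  1.91896169 -0.05234437  0.9950748
  0.69079293] [[0.001, -0.967, 0.256], [-0.002, 0.256, 0.967], [-1.0, -0.002, -0.002]]
[293.49514719 267.1923792 ] [288.593877   286.10986522]
[ 0.04300614 -0.75878993 -0.57292705]
```

View pics/w1.png

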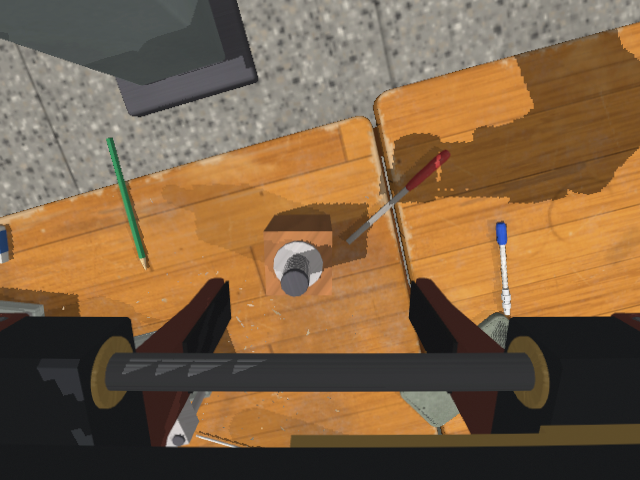

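The wrist view shows the flange centred at about (298.5, 262) and the grip top at about (294.5, 283), some 5 px from the prediction. I'll compute the correction.

Run:
```python
from h import *
s,r=st();c=manip.calibration("wrist")
a=atz(c,(298.5,262.5),85);b=atz(c,(294.5,283),129);print(a.round(1),b.round(1))
p=(a[:2]+b[:2])/2*.5+.5*np.array([471.6,247.5]);print(p)
print((r.T@(np.array([*p,91])-s["tool_pos"]))/40)
```

```text
1.35 tcp [446.2 280.5 222.5] F [0.2 0.5 0.1] w 87.9
[466.5 256.6  85. ] [468.3 255.6 129. ]
[469.51466711 251.78583165]
[ 3.28844245 -0.74373656 -0.54339404]
```

The arm had not quite settled for that picture, so I'll move over the punch at TCP about 160, let it settle and look again.

```bash
python3 -m inch '[[[0,-0.25,-0.18,0,0,0,-1],[0.4,-0.25,-0.18,0,0,0,-1],[0.5,-0.24,-0.18,0,0,0,-1],[0.4,0,0,0,0,0,-1],[0.2,0,0,0,0,0,-1],[0,0,0,0,0,0,-1],[0,0,0,0,0,0,-1],[0,0,0,0,0,0,-1],[0,0,0,0,0,0,-1],[0,0,0,0,0,0,-1]]]'
python3 - <<'E'
from h import *
s,r=st();c=manip.calibration("wrist");im=manip.snapshot("wrist");np.save("w2.npy",c,allow_pickle=True)
for p in([471.6,247.8,85],[471.6,247.2,129],[468.5,253.5,85]):print(pix(c,p))
st()
cv2.imwrite("pics/w2.png",cv2.cvtColor(cv2.resize(im[200:440,160:480],None,fx=2.5,fy=2.5,interpolation=cv2.INTER_CUBIC),cv2.COLOR_RGB2BGR))
E
```

```text
time_s: 2.35
tool_pos: [468.2, 255.5, 163.2]
orientation: [-0.434, 0.558, 0.434, 0.559]
wrist_force: [0.2, -0.2, -0.2]
width: 87.9
2.35 tcp [468.2 255.5 163.2] F [ 0.2 -0.2 -0.2] w 87.9
[309.20380466 260.88894194]
[306.18600707 284.22137107]
[315.97992504 254.86235668]
2.4 tcp [468.2 255.4 163.1] F [-0.  -0.5 -0.5] w 87.7
```

View pics/w2.png

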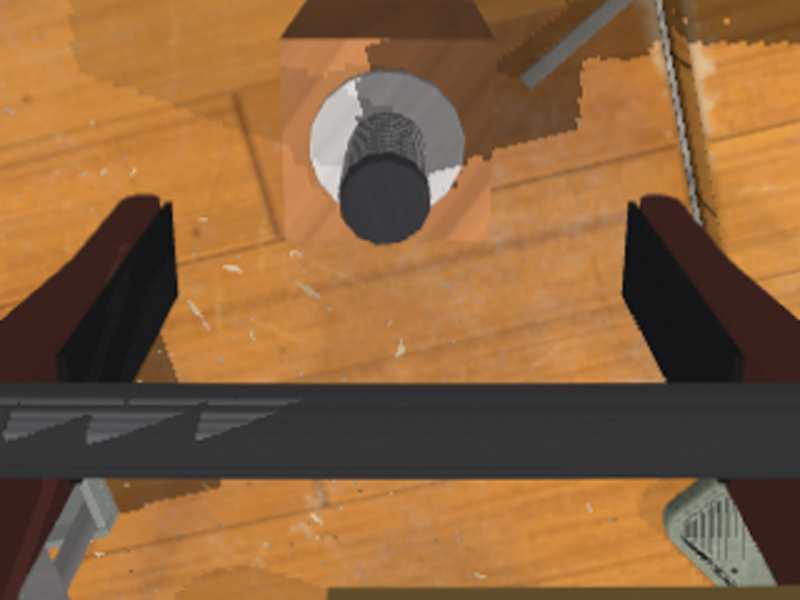

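The grip top is centred at about (314, 279) and the flange at (315, 257). The finger tips sit symmetrically about column 319.5.

Run:
```python
from h import *
c=np.load("w2.npy",allow_pickle=True).item();s,r=st()
a=atz(c,(314.8,257),85);b=atz(c,(314,279.2),129);print(a.round(1),b.round(1))
for z,uv in((85,(314.8,257)),(129,(314,279.2))):
    for k in(("tcp",s["tool_pos"]),):print(r.T@(atz(c,uv,z)-k[1]))
f=pix(c,np.array(s["tool_pos"]));print("tcp pix",f)
for q in ([471.6,247.8],):print(r.T@(np.array([*q,110])-s["tool_pos"]))
```

```text
2.4 tcp [468.2 255.4 163.1] F [-0.  -0.5 -0.5] w 87.7
[469.8 252.3  85. ] [469.7 252.4 129. ]
[78.05409438 -2.33144438 -2.63908926]
[34.05409376 -2.23219924 -2.55755116]
tcp pix [318.21463488 299.66546233]
[53.05277664 -5.19379212 -6.55309216]
```

```bash
python3 -m inch '[[[0.2,-0.04,-0.04,0,0,0,-1],[0.4,-0.03,-0.04,0,0,0,-1],[0.5,0,0,0,0,0,-1],[0.4,0,0,0,0,0,-1],[0.25,0,0,0,0,0,-1],[0,0,0,0,0,0,-1],[0,0,0,0,0,0,0.2],[0,0,0,0,0,0,1],[0,0,0,0,0,0,1],[0,0,0,0,0,0,1],[0,0,0,0,0,0,1],[0,0,0,0,0,0,1]]]' 50
python3 -c "from h import *;s,r=st();print(r.round(3).tolist(),s['moment'])"
```

```text
time_s: 3.6
tool_pos: [470.0, 251.5, 92.8]
orientation: [-0.434, 0.558, 0.434, 0.559]
wrist_force: [-0.0, -0.2, -0.4]
width: 43.1
3.6 tcp [470.  251.5  92.8] F [-0.  -0.2 -0.4] w 43.1
[[0.0, -0.969, 0.247], [0.0, 0.247, 0.969], [-1.0, -0.0, 0.0]] [ 0.02045989 -0.03854216 -0.02656033]
```

```bash
python3 -m inch '[[[0,0,0,0,0,0,1],[0,0,0,0,0,0,1],[0,0,0,0,0,0,1],[0,0,0,0,0,0,1],[0,0,0,0,0,0,1],[0,0,0,0,0,0,1],[0,0,0,0,0,0,1]]]' 50; python3 -c "from h import *;s,r=st();print(r.T@s['wrist_force'],s['moment'])"
```

```text
time_s: 4.3
tool_pos: [469.9, 251.4, 92.6]
orientation: [-0.434, 0.558, 0.434, 0.558]
wrist_force: [0.4, 1.0, -0.7]
width: 21.3
4.3 tcp [469.9 251.4  92.6] F [ 0.4  1.  -0.7] w 21.3
[ 0.72797759 -0.11535916  1.01896002] [ 0.02367514 -0.0035607  -0.01489308]
```

```bash
python3 -m inch '[[[-0.15,0,0,0,0,0,1],[-0.3,0,0,0,0,0,1],[-0.4,0,0,0,0,0,1],[-0.5,0,0,0,0,0,1],[-0.5,0,0,0,0,0,1],[-0.5,0,0,0,0,0,1],[-0.35,0,0,0,0,0,1],[-0.15,0,0,0,0,0,1],[0,0,0,0,0,0,1],[0,0,0,0,0,0,1]]]'
python3 - <<'E'
from h import *
s,r=st();print(r.round(3).tolist())
for h in([496,-130.1,205],[492,-128,205]):print(r.T@(np.array(h)-s["tool_pos"])/40)
c=manip.calibration("side");im=manip.snapshot("side")
print(pix(c,np.array(s["tool_pos"])),pix(c,np.array(s["tool_pos"])-[0,0,54]))
cv2.imwrite("pics/s2.png",cv2.cvtColor(im,cv2.COLOR_RGB2BGR))
E
```

```text
time_s: 5.3
tool_pos: [469.5, 251.2, 206.3]
orientation: [-0.434, 0.559, 0.434, 0.558]
wrist_force: [0.3, 0.6, -1.7]
width: 21.0
5.3 tcp [469.5 251.2 206.3] F [ 0.3  0.6 -1.7] w 21.0
[[-0.001, -0.969, 0.247], [-0.0, 0.247, 0.969], [-1.0, 0.001, -0.001]]
[ 0.03499941 -2.99745483 -9.07387136]
[ 0.03504186 -2.88758097 -9.04771827]
[257.12623609 120.28481192] [259.00095668 143.46684438]
```

View pics/s2.png

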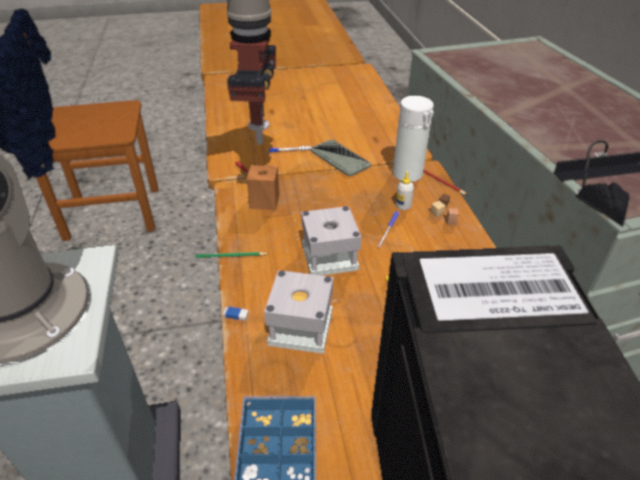

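Punch is lifted, upright, tip at about (260,144), as predicted. Now across to the full die.

```bash
python3 -m inch '[[[0,-0.1,-0.3,0,0,0,1],[0,-0.2,-0.6,0,0,0,1],[0,-0.29,-0.9,0,0,0,1],[0,-0.29,-0.9,0,0,0,1],[0,-0.29,-0.9,0,0,0,1],[0,-0.29,-0.9,0,0,0,1],[0,-0.29,-0.9,0,0,0,1],[0,-0.29,-0.9,0,0,0,1],[0,-0.29,-0.9,0,0,0,1],[0,-0.29,-0.9,0,0,0,1],[0,-0.2,-0.6,0,0,0,1],[0,-0.1,-0.3,0,0,0,1]]]'
python3 -m inch '[[[0,0,0,0,0,0,1],[0,0,0,0,0,0,1],[0,0,0,0,0,0,1],[0,0,0,0,0,0,1],[0,0,0,0,0,0,1]]]'
python3 - <<'E'
from h import *
s,r=st();print(r.round(3).tolist(),np.round(s["q"],2))
c=manip.calibration("wrist");im=manip.snapshot("wrist");np.save("w3.npy",c,allow_pickle=True)
print(pix(c,[496,-130,86]))
cv2.imwrite("pics/w3.png",cv2.cvtColor(cv2.resize(im[160:400,160:480],None,fx=2.5,fy=2.5,interpolation=cv2.INTER_CUBIC),cv2.COLOR_RGB2BGR))
E
```

```text
time_s: 6.55
tool_pos: [493.0, -129.8, 206.3]
orientation: [-0.433, 0.56, 0.433, 0.559]
wrist_force: [0.7, -0.1, -2.8]
width: 21.4
time_s: 7.05
tool_pos: [494.2, -125.2, 206.6]
orientation: [-0.434, 0.558, 0.434, 0.558]
wrist_force: [0.4, 0.1, -2.1]
width: 21.2
7.05 tcp [ 494.2 -125.2  206.6] F [ 0.4  0.1 -2.1] w 21.2
[[-0.0, -0.969, 0.246], [0.0, 0.246, 0.969], [-1.0, 0.0, 0.0]] [-0.25  0.23  0.45  1.99 -0.12  0.95  1.58]
[313.70599402 242.33940398]
```

View pics/w3.png

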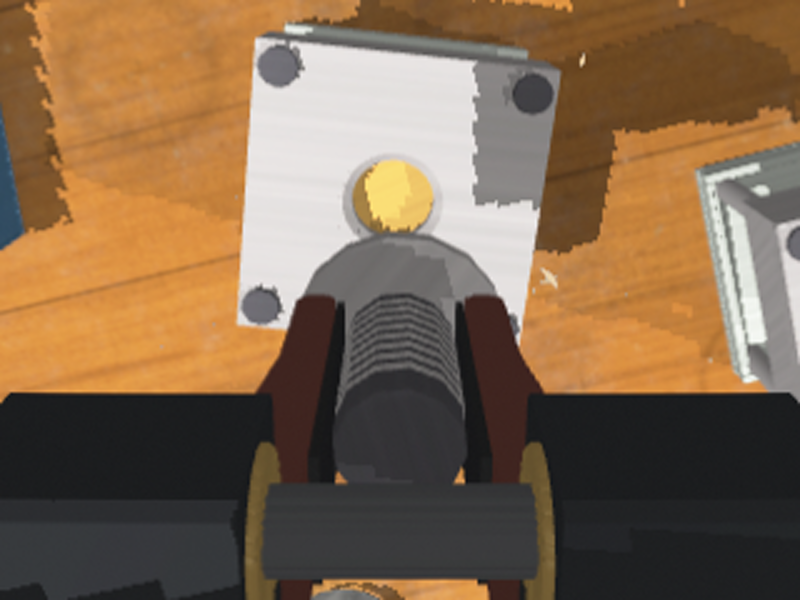

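Hole rim centred at about crop (392,200), i.e. (316.8, 240); the midpoint of the two opposite screw heads gives (319, 239.6). The punch is centred between the pads, its grip top at about crop (400,434), i.e. (320, 333.6).

Run:
```python
from h import *
c=np.load("w3.npy",allow_pickle=True).item();s,r=st();t=np.array(s["tool_pos"])
h=atz(c,(316.8,240),86);print("hole",h.round(1))
f=lambda x,y:(x/2.5+160-.3,y/2.5+160-.3)
A=atz(c,f(533,93),88);B=atz(c,f(262,305),88);C=atz(c,f(279,66),88);print("screws",((A+B)/2).round(1),np.linalg.norm(A-C),np.linalg.norm(C-B))
g=atz(c,f(400,434),t[2]+36.4);print("grip off tool",(r.T@(g-t)).round(1))
fl=[atz(c,f(u,300),t[2]-7.5) for u in(298,498)];print("flange z", [(r.T@(q-t)).round(1) for q in fl])
q=atz(c,f(398,233),t[2]-10);print("flange front edge",(r.T@(q-t)).round(1))
for H in(h,(A+B)/2,np.array([496,-130.1,86])):print((r.T@(H-t)).round(1))
```

```text
7.1 tcp [ 494.2 -125.5  206.7] F [-0.8 -0.  -1.2] w 21.2
hole [ 494.7 -127.1   86. ]
screws [ 494.8 -126.9   88. ] 79.52276450186989 79.43253971761396
grip off tool [-36.4   2.1   0.8]
flange z [array([  7.5,   7.6, -19.6]), array([ 7.5,  7.7, 20.5])]
flange front edge [10.  20.9  0.4]
[120.7  -0.9  -1.4]
[118.7  -0.9  -1.3]
[120.7  -2.9  -4. ]
```

```bash
python3 -m inch '[[[0.15,-0.02,-0.04,0,0,0,1],[0.35,0,0,0,0,0,1],[0.4,0,0,0,0,0,1],[0.4,0,0,0,0,0,1],[0.3,0,0,0,0,0,1],[0.15,0,0,0,0,0,1],[0.05,0,0,0,0,0,1],[0,0,0,0,0,0,1],[0,0,0,0,0,0,1],[0,0,0,0,0,0,1]]]' 60
python3 - <<'E'
from h import *
s,r=st()
im=manip.snapshot("side");im2=manip.snapshot("wrist")
a=cv2.resize(im[220:370,220:380],(640,600),interpolation=cv2.INTER_CUBIC)[:, 120:520]
b=cv2.resize(im2[150:450,220:420],(400,600),interpolation=cv2.INTER_CUBIC)
cv2.imwrite("pics/s3.png",cv2.cvtColor(np.hstack([a,b]),cv2.COLOR_RGB2BGR))
E
```

```text
time_s: 8.1
tool_pos: [494.9, -128.1, 135.2]
orientation: [-0.434, 0.558, 0.434, 0.559]
wrist_force: [0.5, 0.0, -2.5]
width: 21.4
8.1 tcp [ 494.9 -128.1  135.2] F [ 0.5  0.  -2.5] w 21.4
```

View pics/s3.png

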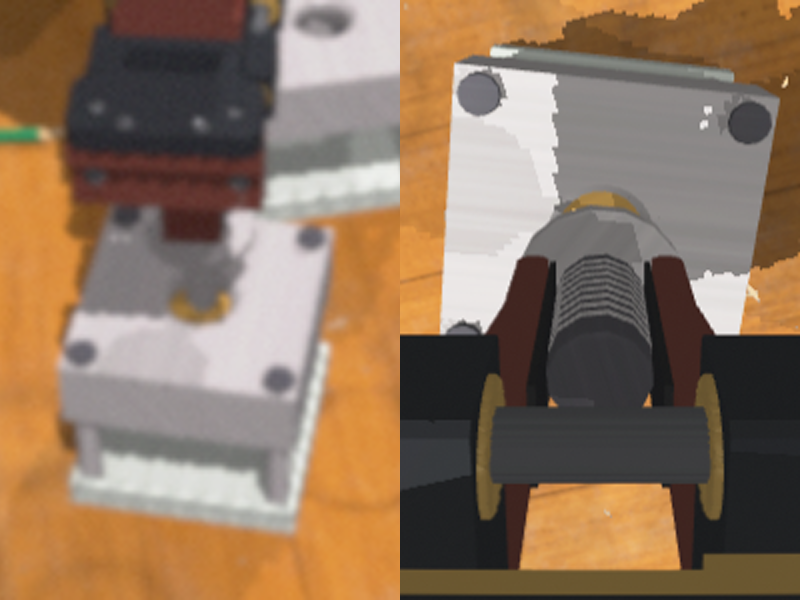

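The side view shows the tapered tip inside the hole with brass visible on both sides, and there's no side force. Now I'll push.

```bash
python3 -m inch '[[[0.1,0,0,0,0,0,1],[0.1,0,0,0,0,0,1],[0.1,0,0,0,0,0,1],[0.1,0,0,0,0,0,1],[0,0,0,0,0,0,1]]]' 60
python3 -m inch '[[[0.1,0,0,0,0,0,1],[0.1,0,0,0,0,0,1],[0.1,0,0,0,0,0,1],[0.1,0,0,0,0,0,1],[0,0,0,0,0,0,1],[0,0,0,0,0,0,1]]]'
```

```text
time_s: 8.7
tool_pos: [494.7, -128.0, 118.6]
orientation: [-0.434, 0.558, 0.434, 0.559]
wrist_force: [0.2, 0.5, -2.5]
width: 21.7
time_s: 9.3
tool_pos: [494.4, -128.0, 102.5]
orientation: [-0.434, 0.559, 0.434, 0.558]
wrist_force: [-0.1, 0.4, -1.3]
width: 21.1
```

```bash
python3 -m inch '[[[0.05,0,0,0,0,0,1],[0.04,0,0,0,0,0,1],[0,0,0,0,0,0,1],[0,0,0,0,0,0,1]]]'
python3 -m inch '[[[0.03,0,0,0,0,0,1],[0,0,0,0,0,0,1],[0,0,0,0,0,0,1]]]'
python3 - <<'E'
from h import *
s,r=st()
im=manip.snapshot("side");im2=manip.snapshot("wrist")
a=cv2.resize(im[220:370,220:380],(640,600),interpolation=cv2.INTER_CUBIC)[:, 120:520]
b=cv2.resize(im2[150:450,220:420],(400,600),interpolation=cv2.INTER_CUBIC)
cv2.imwrite("pics/s4.png",cv2.cvtColor(np.hstack([a,b]),cv2.COLOR_RGB2BGR))
E
```

```text
time_s: 9.7
tool_pos: [494.5, -128.0, 99.0]
orientation: [-0.434, 0.558, 0.434, 0.558]
wrist_force: [0.3, 0.1, -2.6]
width: 21.4
time_s: 10.0
tool_pos: [494.7, -128.0, 98.6]
orientation: [-0.434, 0.558, 0.434, 0.559]
wrist_force: [-2.6, 1.3, 6.4]
width: 21.0
10.0 tcp [ 494.7 -128.    98.6] F [-2.6  1.3  6.4] w 21.0
```

View pics/s4.png

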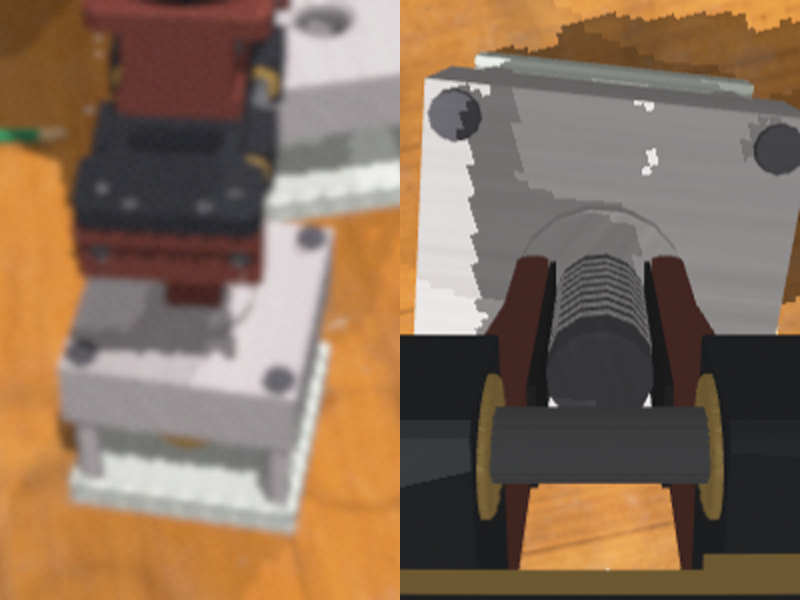

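The flange is home: contact force rose at TCP 98.6, exactly the predicted height. Brass shows under the plate at about (296,330). I'll check that this matches a blank in the tray, and release.

```bash
python3 -c "
from h import *
c=manip.calibration('side')
for z in(4,22,26,44):print(z,pix(c,[495,-145,z]))"
python3 -m inch '[[[0,0,0,0,0,0,0.5],[0,0,0,0,0,0,0],[0,0,0,0,0,0,-0.5],[0,0,0,0,0,0,-0.8],[0,0,0,0,0,0,-0.8],[0,0,0,0,0,0,-0.8],[0,0,0,0,0,0,-0.8],[0,0,0,0,0,0,-0.8]]]'
```

```text
4 [301.64998126 334.02510926]
22 [301.45322208 327.31185295]
26 [301.40880315 325.79523638]
44 [301.20570367 318.85563824]
time_s: 10.9
tool_pos: [494.5, -128.0, 97.8]
orientation: [-0.434, 0.558, 0.434, 0.558]
wrist_force: [0.2, -0.8, -0.5]
width: 74.5
```

The brass rows fit a blank lying in the tray at z 4–22. Retreating straight up.

```bash
python3 -m inch '[[[-0.1,0,0,0,0,0,-0.8],[-0.25,0,0,0,0,0,-0.8],[-0.5,0,0,0,0,0,-0.8],[-0.5,0,0,0,0,0,-0.8],[-0.5,0,0,0,0,0,-0.8],[-0.5,0,0,0,0,0,-0.8],[-0.4,0,0.3,0,0,0,-0.8],[0,0,0.6,0,0,0,-0.8],[0,0,0.6,0,0,0,-0.8],[0,0,0.5,0,0,0,-0.8],[0,0,0,0,0,0,-0.8],[0,0,0,0,0,0,-0.8]]]'
python3 - <<'E'
from h import *
s,r=st()
im=manip.snapshot("side");im2=manip.snapshot("top")
a=cv2.resize(im[230:380,250:350],(400,600),interpolation=cv2.INTER_CUBIC)
b=cv2.resize(im2[200:320,380:460],(400,600),interpolation=cv2.INTER_CUBIC)
cv2.imwrite("pics/s5.png",cv2.cvtColor(np.hstack([a,b]),cv2.COLOR_RGB2BGR))
for n in("side","top"):
  c=manip.calibration(n);print(n,pix(c,[495.5,-129,91]),pix(c,[495.5,-129,135]))
E
```

```text
time_s: 12.1
tool_pos: [514.2, -51.0, 208.3]
orientation: [-0.434, 0.558, 0.434, 0.558]
wrist_force: [-0.1, -0.9, -0.4]
width: 79.4
12.1 tcp [514.2 -51.  208.3] F [-0.1 -0.9 -0.4] w 79.4
side [299.43918508 292.60678367] [298.84755363 273.46649498]
top [421.89408553 251.8182133 ] [427.99219002 248.83631139]
```

View pics/s5.png

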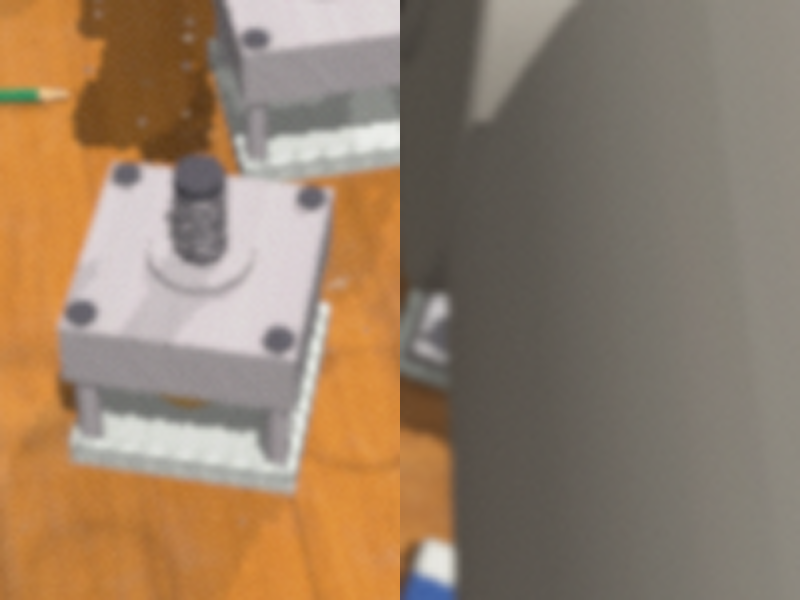

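The side view shows the punch upright with its flange flat on the plate. The grip top is at (299.7, 273.3) against (298.8, 273.5) predicted, and the blank is at rest in the tray at about (296, 330). The arm is clear, so I'm handing in.

```bash
python3 -c "
from bench import manip;print(manip.finish_job())"
```

```text
the job is handed in; nothing more can be done
None
```

The punch was pushed home in the die that held the blank, let go, and left standing there. The job was handed in about 12 s into the 48 s allowed.

**What I did:** I took the punch from its block, carried it to the die showing brass and pushed it straight down. I stopped when the wrist force rose, about 9 N above the free reading, at the predicted seating height (TCP 98.6 mm). Then I opened the fingers, lifted straight up and moved aside.

**Last checks:**
- **Punch:** the last side view shows it upright with the flange on the plate. Its grip top is within about 1 px of the predicted position.
- **Blank:** brass shows under the plate at the height of a blank lying in the tray, at the same pixel before and after release. Only a sliver is visible, so its exact position in the tray was not measured.
- **Robot:** the arm is clear, with the contact force back to about zero.

**What disagreed or failed:**
- The fixed cameras and the wrist camera differed by 3–5 mm on the punch and the hole. I relied on the close wrist views.
- My force readings, one at the end of each move, never caught the blank giving way.
- The arm blocked the last top view, so only the side view confirms the end state.

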